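# Load the inspection slide and hold it at its notch

### The arm

A 7-joint arm with a two-finger parallel gripper is mounted at the origin on the work surface. World frame = base frame: x ahead of the robot, y to its left, z up, the work surface at z = 0. Lengths are in m, angles in rad, forces in N, time in s.
With the tool pointing down it reaches from about 0.425 to 0.875 m from the base axis. Payload 8.4 kg.
Tool frame: the origin (TCP) lies at the centre of the arm's flange, where the gripper is bolted on; the fingertips stand 173 mm ahead of it and the grasp point (between the pads) lies bot.grip_point_offset ahead of it (bot.grip_point_offset is the distance from the TCP to the grasp point, in m); z points along the fingers, y is the direction in which the jaws open and shut (so a half turn about z gives the same grasp; the last joint's range is limited). The gripper opens to 85 mm and grips with 20 to 120 N. Pads are 22 mm wide; open, the fingers measure 114 mm over their backs; the gripper's body (76 mm by 85 mm) begins 54 mm behind the grasp point. The pads swing forward as they close: fully open they stand 13 mm farther back than shut.
Start: joints at [1.17, 0.333, 0.04, 1.465, -0.013, 1.343, -0.059], TCP at [0.193, -0.621, 0.405] pointing down, gripper open.
Joint ranges: [-2.58, 2.58], [-0.38, 2.09], [-1.3, 1.39], [0.25, 2.4], [-1.5, 4.64], [0.08, 2.09], [-2.65, 2.65]. Speed limits (rad/s): [2.22, 2.22, 2.79, 2.79, 3.14, 3.14, 3.14].

### API

Orientations are given as a unit quaternion [w, x, y, z].
In Python, from plant import bot gives the robot as it stands.
- The arm moves only by the tool carry_out, never from a script. Its arguments are lists of equal length, an entry for each row: "angular": the turn, a rotation vector about the world's x, y, z in rad, a list of three; "xyz": the shift along the world's x, y, z in units of 30 mm (1.0 is 30 mm), a list of three; "gripper": the closure in counts, from 0 (fully open) to 255 (shut). A call has 1 to 8 rows; each row shifts and turns the commanded pose from where the row before left it; what a row does not reach is not made up. A row lasts 1/10 s, in which the tool goes at most 50 mm and 8.59 degrees, less where a joint would pass 70% of its speed; a pose out of reach is approached as far as the arm can. A call is refused whole if a number of a shift passes 1 or a number of a turn 0.15, either way. A call with a gripper value outside its range is refused whole. The fingers move at their own pace and stop on an object; "squeeze" is the grip in N (left out, the last holds). Time passes only in rows, so rows that do not move let the fingers close. It gives the time, the measured TCP pose, the force and the opening at its end, in the units of the state.
- bot.get_state(): the state, without advancing time (a new reading comes with each control period).
- bot.snapshot(name): name is "scene" or "top" or "wrist"; returns a dict with "img" (480x640x3 uint8, red, green, blue), "fovy" (degrees; the focal length in pixels is half the picture's height over the tangent of half this angle, whatever the lens; pixels are square), "cx", "cy" (the principal point, pixels), "rvec" (rotation vector, rad) and "tvec" (3), from world to camera coordinates, as OpenCV has them. Camera axes: x right, y down, z forward; pixel columns grow to the right and rows downward; lengths in m; the calibration is good to about 2 mm. A picture is of the moment at which its call begins. There is no depth.
- bot.hand_in(): hands the job in, once; it reports no verdict.
Trained networks look in the newest picture that a camera, given by its name, has taken for a name from the list of things; names that differ only in an ending like _2 or _b are one class to them, and where a whole thing is asked for, a point or a joint stands for the part that bears it (a point fixed in the world has none). Each returns a list of dicts, best first, with "p" (0 to 1); they miss things now and then, are a little off and sometimes report something else, mostly with a low value. They report only what shows in the picture. A call takes as long as a camera call. They do not tell look-alikes from the thing itself.
- bot.trace(camera, name): "mask" (480x640 bool, what is visible of it) and "rect" ([left, top, width, height] in pixels, round what is visible of it).
The state is a dict: "time_s": time; "joints": joint angles; "qvel": joint speeds; "tau": joint torques, N m; "tcp_pos": TCP position; "orientation": TCP orientation; "force": force on the tool from outside, world axes, zero at the start; "torque": the same for the moment, N m; "opening": finger opening in m.
Only numpy, scipy, OpenCV 4.12 (cv2) and the standard library are available. Lean on these libraries where they do the work, as an engineer would, in place of code of your own. Each camera call takes 0.05 s, during which the arm holds its last target.

### The job

One of the four heat sinks fits the square nest on the slide's stage: find it by its size and shape, set it flat down in the nest while the stage is still near its starting end, and let go of it, leaving the other three where they stand. Then take the stage by its upright handle and slide it along the rail until you feel the ball drop into the notch (nothing else marks the exact place), and finish there, still gripping the handle, with the ball seated in the notch.

Things in the scene. Friction and masses are not known exactly. Their poses are not given: they have to be found in the camera images.
- sink_square: The heat sink that fits: 40 x 40 mm square, 34 mm tall, about 70 g, plain aluminium with fins, outer faces flat; loose on the table. Origin at the centre of its underside, x and y square to its sides, z up.
- sink_large: Square heat sink, 56 x 56 mm, plain aluminium, finned, 34 mm tall, loose; origin at the centre of its underside, z up. Too big for the nest; to be left where it stands.
- sink_oblong: Heat sink 64 mm (its x) by 26 mm (its y), plain aluminium, finned, 34 mm tall, loose; origin at the centre of its underside, z up. Too big for the nest; to be left where it stands.
- sink_round: Round heat sink, 52 mm diameter, plain aluminium, finned, 34 mm tall, loose; origin at the centre of its underside, z up. Too big for the nest; to be left where it stands.
- nest (a point): Centre of the nest's floor on the stage (34 mm above the table; moves with the stage). The nest is a square pocket 45 x 45 mm inside, sides along this point's x and y; black walls 7 mm high with a lip that slopes outward to about 12 mm above the floor (60 mm overall across the lips). This point's +y is the way the stage slides as joint stage grows; z up.
- handle: Upright plain steel post on the stage, 16 mm along the rail by 24 mm across it, 64 mm tall; origin at the centre of its foot on the stage's top (34 mm above the table), top at 98 mm. Its y is the sliding direction. It stands 80 mm behind the nest's centre (towards nest -y).
- handle_top (a point): Centre of the handle's top face, 98 mm above the table; axes as handle.
- stage (a joint): How far the stage has slid along the rail, m: 0 at the starting end, 0.17 at the far stop. It starts between 0 and 0.03; the notch lies somewhere between 0.065 and 0.135. The stage drags with about 2 N. A dark round cap 20 mm across and 6 mm high on the stage, between handle and nest, covers the ball.
- slide_bed: The fixed bed of the rail, 370 mm (its y) by 75 mm (its x), 34 mm high at its ends; origin under its centre; the stage slides along its +y, roughly the world's +y. A fixed camera reader 90 mm tall stands on the far side, its near face about 110 mm beyond the rail's centre line, roughly facing the place where the nest stops.
- ball (a joint): Spring-loaded ball under the stage, m: 0 when fully seated in the notch, about 0.0036 (pressed in) everywhere else along the rail. The notch is a gap 12 mm wide along the rail: within about 5 mm of its middle the ball pulls the stage towards the middle, with up to about 6 N; that overcomes the drag, so a stage let go there is drawn to within 1 mm or so of the middle. Getting out of the notch takes about 8 N in all.
Things that resemble listed ones, but are neither listed nor needed, are in the scene too. What is shaped like the sink_square but brown, pink or red is not meant.

How it is judged:
On the way, in this order (a step that is already met when the one before it is completed fails the run):
1. the square heat sink sits flat in the nest, released, the stage still near its starting end (x of sink_square in the frame of nest between -0.004 and 0.004 m and y of sink_square in the frame of nest between -0.004 and 0.004 m and z of sink_square in the frame of nest between -0.0025 and 0.0025 m and angle between sink_square's own z axis and vertical below 0.06 rad and contact force between the fingers and sink_square below 0.1 N and value of joint stage below 0.05 m), for 0.2 s.
2. the stage has been slid by its handle until the ball is in the notch (value of joint ball below 0.0016 m and contact force between the fingers and handle above 3 N and contact force between the fingers and sink_square below 0.1 N and value of joint stage above 0.055 m), for 0.3 s.
At the end, for the whole second after the job is handed in: For the last second: ball in the notch (pressed in under 1.6 mm), stage at rest, fingers gripping the handle (over 3 N) and off the heat sink; square sink in the nest within 4 mm of centre, 2.5 mm of floor, 0.06 rad of level; other sinks moved under 30 mm (all of step 2 and x of sink_square in the frame of nest between -0.004 and 0.004 m and y of sink_square in the frame of nest between -0.004 and 0.004 m and z of sink_square in the frame of nest between -0.0025 and 0.0025 m and angle between sink_square's own z axis and vertical below 0.06 rad and velocity of joint stage between -0.005 and 0.005 m/s and linear speed of sink_square below 0.02 m/s and distance of each of sink_large, sink_oblong, sink_round from where it was at the start of the episode below 0.03 m); the arm keeps its last pose, push and grip.
It fails at once if another heat sink is pushed away from its place (distance of any of sink_large, sink_oblong, sink_round from where it was at the start of the episode above 0.03 m).
It also fails if it takes over 64 s, if anything falls off the work surface, if the arm or the gripper's body presses on something with over 40 N, if the wrist force passes 120 N, or if a joint passes its speed limit or range.

## Working session

There is one attempt and no reset: what is moved stays moved. The work goes in short steps, Python scripts to look and compute and a tool call to move; the robot and the scene stay as the last step left them, time stands still between calls to the robot, and variables do not carry over. Pictures are saved under pics/ and viewed, and the job is handed in when it is done.

Besides the shell and the picture viewer there is one more tool, called after "Request:" by a JSON object that holds its "name" and its "arguments", one argument or row to a line. carry_out: Moves the arm, as the interface text tells. Its arguments: {"type":"object","properties":{"angular":{"type":"array","items":{"type":"array","items":{"type":"number"}}},"xyz":{"type":"array","items":{"type":"array","items":{"type":"number"}}},"gripper":{"type":"array","items":{"type":"number"}},"squeeze":{"type":"number"}},"required":["angular","xyz","gripper"]}

```bash
mkdir -p pics; ls
python3 - <<'E'
from plant import bot
import cv2
print(bot.get_state(), bot.grip_point_offset)
for n in ["scene","top","wrist"]:
    s=bot.snapshot(n); cv2.imwrite(f"pics/{n}0.png",s["img"][:,:,::-1]); print(n,s["fovy"],s["cx"],s["cy"],s["rvec"],s["tvec"])
    for t in ["sink_square","sink_large","sink_oblong","sink_round","nest","handle","slide_bed"]:
        try: print(t,[(round(d["p"],2),d["rect"]) for d in bot.trace(n,t)])
        except Exception as e: print(t,e)
E
```

```text
pics
{'time_s': 0.0, 'joints': array([ 1.16975751,  0.33392395,  0.03987815,  1.46623307, -0.01339914,
        1.34327765, -0.05847891]), 'qvel': array([-0.00101132,  0.00068673,  0.00010555, -0.00085174,  0.0006538 ,
        0.00076013,  0.0022957 ]), 'tau': array([-2.01299787e-03, -6.58557200e+01,  1.36403739e+00, -4.05565310e+01,
        1.66668714e-02,  1.26234561e-02, -1.87723948e-06]), 'tcp_pos': array([ 0.19317241, -0.62046707,  0.40383136]), 'orientation': array([-7.68860934e-04,  9.88632925e-01,  1.50347327e-01, -1.72619477e-04]), 'force': array([-0.62734742,  0.45461347,  1.07326844]), 'torque': array([-0.01997981, -0.02600377, -0.06540919]), 'opening': 0.08529997600851578} 0.1547
scene 43.73593012253644 318.5584244341859 227.24172909011645 [ 2.07849791  1.3131613  -0.54594449] [-0.2246715  -0.26328319  1.47867829]
sink_square [(0.94, [336.8, 165.6, 19.7, 19.6]), (0.92, [331.3, 200.5, 29.5, 32.2]), (0.63, [305.3, 184.8, 15.5, 22.2]), (0.55, [379.6, 212.5, 28.2, 27.3])]
sink_large [(0.63, [138.5, 257.7, 48.7, 46.5]), (0.42, [330.6, 201.4, 29.7, 29.7])]
sink_oblong [(0.89, [4
[... 447 characters left out ...]
.5, 31.3, 29.7]), (0.8, [270.7, 298.7, 30.0, 28.9]), (0.58, [210.9, 222.8, 26.9, 20.5]), (0.55, [252.4, 252.3, 28.8, 34.1])]
sink_large [(0.67, [455.0, 240.4, 45.9, 39.9]), (0.62, [356.6, 243.7, 31.0, 28.6])]
sink_oblong [(0.66, [455.2, 240.5, 45.0, 39.4]), (0.63, [151.5, 239.9, 30.1, 36.8])]
sink_round [(0.82, [355.0, 246.9, 29.6, 25.2])]
nest [(0.6, [328.0, 144.3, 88.2, 44.3])]
handle [(0.64, [395.2, 151.8, 13.6, 19.1])]
slide_bed [(0.96, [223.6, 139.8, 207.4, 59.2])]
wrist 63.466115434268296 316.8897738477429 235.6823108793391 [-2.33934285  1.72006772  0.24447248] [-0.64997959 -0.03755619  0.378613  ]
sink_square []
sink_large []
sink_oblong []
sink_round []
nest []
handle []
slide_bed []
```

View pics/scene0.png

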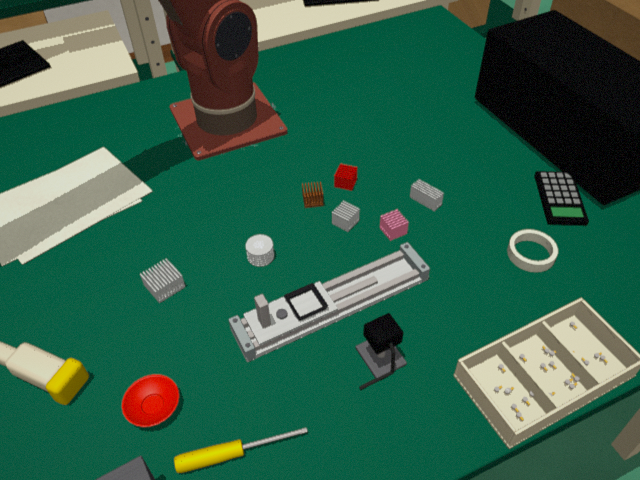

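View pics/top0.png

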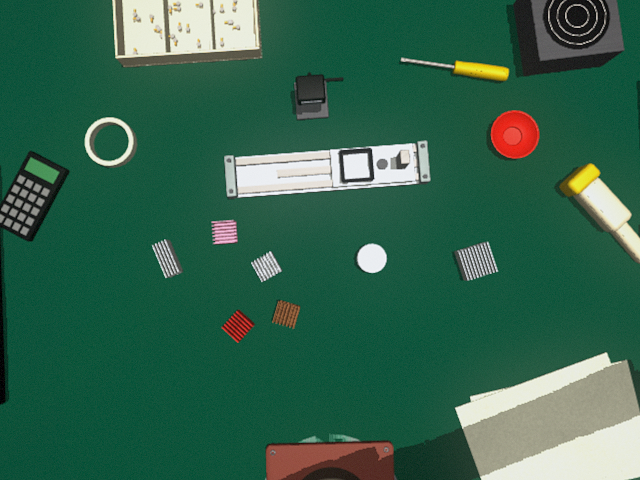

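Run:
```python
import cv2
a=cv2.imread("pics/top0.png")[190:370,130:330]; cv2.imwrite("pics/topcrop.png",cv2.resize(a,None,fx=3.3,fy=3.3,interpolation=2)[:600])
a=cv2.imread("pics/scene0.png")[150:260,280:460]; cv2.imwrite("pics/scenecrop.png",cv2.resize(a,None,fx=4.4,fy=4.4,interpolation=2))
```

```text
(no output)
```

View pics/topcrop.png

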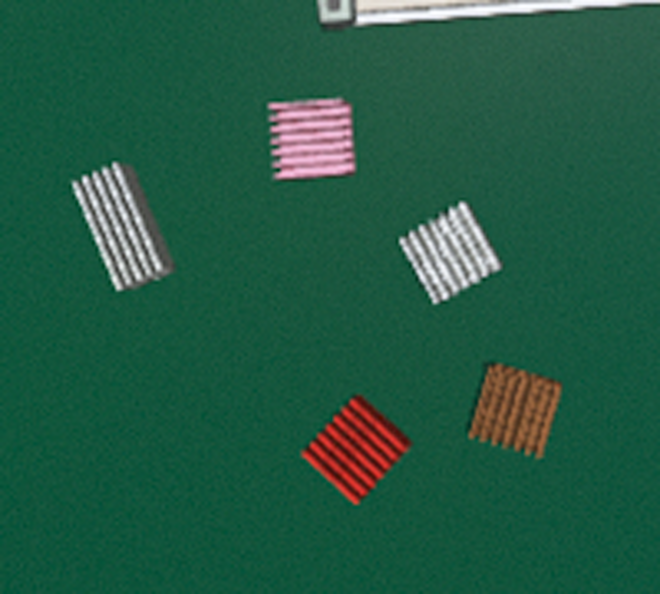

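View pics/scenecrop.png

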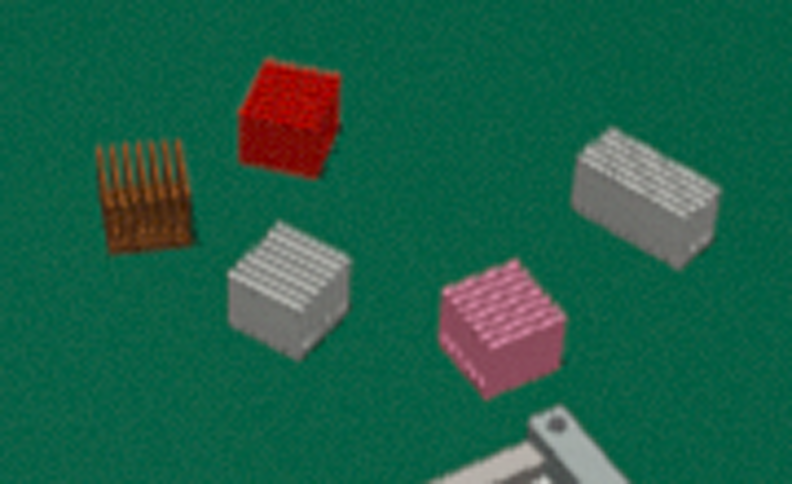

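Candidates for sink_square in the top view, with pixel positions:
- Plain square at (266,266), which is also scene (345,216).
- Pink (224,232), red (238,326) and brown (286,314): wrong colour.
- Plain large at (476,261), oblong at (166,258), round at (372,258): wrong size or shape.

I choose (266,266). The rail has its handle at (404,158) and its nest at (356,165).

Next I'll measure these points from both views.

```bash
cat > h.py <<'E'
import numpy as np, cv2
from plant import bot
def cam(s):
    f=240/np.tan(np.radians(s["fovy"])/2)
    K=np.array([[f,0,s["cx"]],[0,f,s["cy"]],[0,0,1.]])
    R,_=cv2.Rodrigues(np.array(s["rvec"],float)); return K,R,np.array(s["tvec"],float)
def at_z(s,uv,z):
    K,R,t=cam(s); o=-R.T@t; d=(R.T@np.linalg.inv(K)@np.c_[np.atleast_2d(uv),np.ones(len(np.atleast_2d(uv)))].T).T
    return o+d*((z-o[2])/d[:,2])[:,None]
def proj(s,P):
    K,R,t=cam(s); return cv2.projectPoints(np.atleast_2d(np.array(P,float)),R,t,K,None)[0][:,0]
def tri(s1,u1,s2,u2):
    K1,R1,t1=cam(s1);K2,R2,t2=cam(s2)
    X=cv2.triangulatePoints(K1@np.c_[R1,t1],K2@np.c_[R2,t2],np.array(u1,float).reshape(2,1),np.array(u2,float).reshape(2,1))[:,0]
    return X[:3]/X[3]
def box(x,y,yaw,lx,ly,z0,z1):
    c,s=np.cos(yaw),np.sin(yaw)
    return np.array([[x+c*a*lx/2-s*b*ly/2,y+s*a*lx/2+c*b*ly/2,z] for z in(z0,z1) for a,b in((-1,-1),(1,-1),(1,1),(-1,1))])
def sil(s,P):
    m=np.zeros((480,640),np.uint8); h=cv2.convexHull(proj(s,P).astype(np.float32))
    cv2.fillConvexPoly(m,np.round(h*16).astype(np.int32),255,lineType=cv2.LINE_AA,shift=4); return m/255.
def fit(views,p0,lx,ly,z0,z1):
    from scipy.optimize import minimize
    def f(p): return sum(np.abs(sil(s,box(p[0],p[1],p[2],lx,ly,z0,z1))-m).sum()/m.sum() for s,m in views)
    sx=[np.array(p0)]+[np.array(p0)+d for d in([.006,0,0],[0,.006,0],[0,0,.25])]
    r=minimize(f,p0,method="Nelder-Mead",options=dict(initial_simplex=np.array(sx),xatol=1e-4,fatol=1e-4)); return r.x,r.fun
E
python3 - <<'E'
from h import *
T=bot.snapshot("top");S=bot.snapshot("scene")
def pick(c,n,uv):
    for d in bot.trace(c,n):
        if d["mask"][uv[1],uv[0]]: return d["mask"]
v=[]
for s,c,uv in((T,"top",(266,266)),(S,"scene",(345,216))):
    m=pick(c,"sink_square",uv)
    img=s["img"].astype(int); b=(img.min(2)>75)
    x,y=uv; w=np.zeros((480,640),bool); w[y-22:y+22,x-22:x+22]=1
    b=(b&w).astype(np.uint8); b=cv2.morphologyEx(b,cv2.MORPH_CLOSE,np.ones((5,5)))
    print(c,b.sum(), None if m is None else m.sum(), cv2.minAreaRect(np.argwhere(b)[:,::-1].astype(np.float32)))
    v.append((s,b.astype(float)))
p0=at_z(T,(266,266),.034)[0];print(p0)
for vv in(v,v[:1],v[1:]):
  for yaw in(-.3,.3,.7):
    print(fit(vv,[p0[0],p0[1],yaw],.04,.04,0,.034))
# rail: handle top, nest
print("handle top tri",tri(T,(404,153),S,(262,297)))
print("nest pts z.034",at_z(T,(356,165),.046))
for n,a in(("top",(330,440,120,220)),("scene",(225,360,270,350))):
    im=cv2.imread(f"pics/{n}0.png")[a[2]:a[3],a[0]:a[1]]
    cv2.imwrite(f"pics/rail_{n}.png",cv2.resize(im,None,fx=5.5,fy=5.5,interpolation=2))
E
```

```text
top 558 None ((265.6922912597656, 265.9615173339844), (23.938703536987305, 24.06273651123047), 60.2551155090332)
scene 600 552 ((345.0000305175781, 215.50001525878906), (27.280029296875, 25.938386917114258), 26.56505012512207)
[0.43833257 0.1062131  0.034     ]
(array([0.4372378 , 0.10670559, 0.53060371]), np.float64(0.2106882423220184))
(array([0.43733413, 0.10677075, 0.52653471]), np.float64(0.21181369035069225))
(array([0.43710818, 0.10680904, 0.525409  ]), np.float64(0.2126223908918406))
(array([0.43784033, 0.10756407, 0.50605693]), np.float64(0.07573968655562584))
(array([0.43774057, 0.1074071 , 0.50141712]), np.float64(0.07739827113641155))
(array([0.43782411, 0.10757689, 0.5096705 ]), np.float64(0.07470658514301778))
(array([0.43606502, 0.10516827, 0.53728437]), np.float64(0.086640522875817))
(array([0.43585377, 0.10514153, 0.5352706 ]), np.float64(0.08615686274509804))
(array([0.43582014, 0.10506702, 0.5313658 ]), np.float64(0.08679738562091503))
handle top tri [ 0.6224603  -0.13930272  0.10890695]
nest pts z.034 [[ 0.61491609 -0.0601019   0.046     ]]
```

```bash
sleep 1
```

```text
(no output)
```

View pics/rail_top.png

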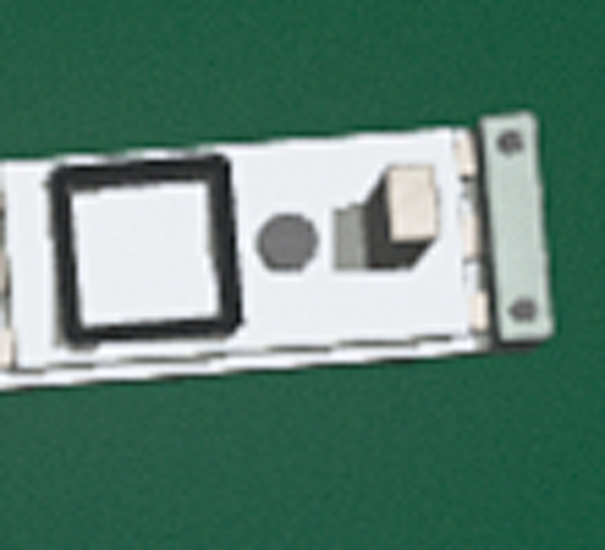

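View pics/rail_scene.png

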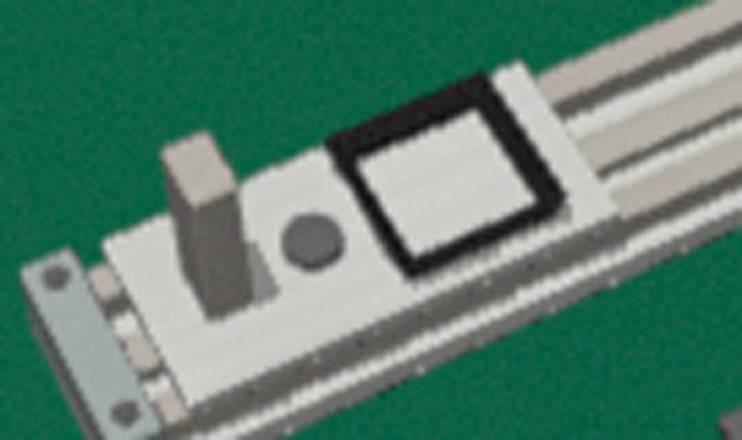

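Request:
{"name": "carry_out", "arguments": {
  "angular": [
    [0,0,0],
    [0,0,0],
    [0,0,0],
    [0,0,0],
    [0,0,0],
    [0,0,0],
    [0,0,0],
    [0,0,0]
  ],
  "xyz": [
    [1,0.6,0],
    [1,1,0],
    [1,1,0],
    [1,1,0],
    [1,1,0],
    [1,1,0],
    [1,1,0],
    [1,1,0]
  ],
  "gripper": [0,0,0,0,0,0,0,0],
  "squeeze": 40
}}

```text
time_s: 2.2
tcp_pos: [0.4342, -0.3912, 0.4049]
orientation: [0.0, 0.989, 0.15, 0.0]
force: [0.4, -0.7, -1.2]
opening: 0.0855
```

Request:
{"name": "carry_out", "arguments": {
  "angular": [
    [0,0,0.06],
    [0,0,0.06],
    [0,0,0.05],
    [0,0,0.05],
    [0,0,0],
    [0,0,0],
    [0,0,0],
    [0,0,0]
  ],
  "xyz": [
    [0,1,0],
    [0,1,0],
    [0,1,0],
    [0,1,0],
    [0,1,0],
    [0,1,0],
    [0,1,0],
    [0,1,0]
  ],
  "gripper": [0,0,0,0,0,0,0,0]
}}

```text
time_s: 3.0
tcp_pos: [0.433, -0.1513, 0.4049]
orientation: [0.0, 0.966, 0.258, 0.0]
force: [0.1, -0.0, 0.7]
opening: 0.086
```

Request:
{"name": "carry_out", "arguments": {
  "angular": [
    [0,0,0],
    [0,0,0],
    [0,0,0],
    [0,0,0],
    [0,0,0],
    [0,0,0],
    [0,0,0],
    [0,0,0]
  ],
  "xyz": [
    [0,1,0],
    [0,1,0],
    [0,1,0],
    [0,1,0],
    [0,1,0],
    [0,1,0],
    [0,1,0],
    [0,0.7,0]
  ],
  "gripper": [0,0,0,0,0,0,0,0]
}}

```text
time_s: 3.8
tcp_pos: [0.4328, 0.0805, 0.405]
orientation: [0.0, 0.966, 0.259, 0.0]
force: [0.7, -0.2, 1.0]
opening: 0.0854
```

Run:
```python
from h import *
s=bot.get_state();print(s["time_s"],s["tcp_pos"],s["orientation"],s["joints"],s["force"])
w=bot.snapshot("wrist");cv2.imwrite("pics/w1.png",w["img"][:,:,::-1]);print([w[k] for k in("rvec","tvec")])
for n in("sink_square","nest","handle"): print(n,[(round(d["p"],2),d["rect"]) for d in bot.trace("wrist",n)])
print(proj(w,box(.437,.1067,.52,.04,.04,.0,.034)))
```

```text
3.8 [0.43283791 0.0804797  0.40502617] [7.38143841e-05 9.65954978e-01 2.58709936e-01 3.80633020e-04] [ 0.39511296 -0.07960799 -0.63502056  1.91509931 -0.04897793  1.29018428
 -1.2722788 ] [ 0.65322997 -0.17790589  1.01087914]
[array([-2.50334879,  1.44404467,  0.20435765]), array([-0.14706447,  0.36186291,  0.49478501])]
sink_square [(0.81, [161.8, 221.7, 64.8, 59.1]), (0.76, [220.2, 36.7, 66.9, 74.4]), (0.66, [269.5, 160.4, 50.6, 45.8]), (0.59, [253.6, 247.0, 61.7, 60.4])]
nest [(0.61, [504.6, 40.2, 133.9, 150.1])]
handle []
[[316.17617564 201.49291892]
 [316.34094936 160.07219216]
 [274.28161516 159.88510907]
 [275.34837267 201.31885598]
 [316.12881023 208.84618685]
 [316.30800764 163.64898524]
 [270.16608663 163.44447857]
 [271.46490605 208.65723405]]
```

View pics/w1.png

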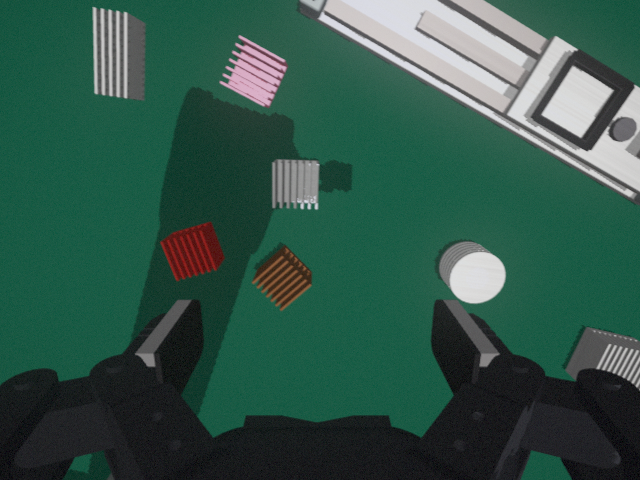

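The wrist view shows the plain square sink at (296,184), square to the image, so the jaw is aligned with its sides. The sink sits within about 3 px of where the two-view fit predicted. I'll refine that, then fit the nest and handle.

```bash
python3 - <<'E'
from h import *
w=bot.snapshot("wrist");img=w["img"].astype(int)
b=np.zeros((480,640),np.uint8); b[145:225,262:330]=(img.min(2)>70)[145:225,262:330]
b=cv2.morphologyEx(b,cv2.MORPH_CLOSE,np.ones((7,7)))
print(b.sum(),cv2.boundingRect(b))
print(fit([(w,b.astype(float))],[.437,.107,.52],.04,.04,0,.034))
T=bot.snapshot("top");S=bot.snapshot("scene")
cx=np.array([[72,190],[210,180],[220,320],[80,330]])/5.5+[330,120]
P=at_z(T,cx,.039);print("nest top inner",P,P.mean(0))
im=cv2.imread("pics/scene0.png")
cs=np.array([[355,158],[475,110],[537,203],[415,257]])/5.5+[225,270]
P=at_z(S,cs,.036);print("nest scene floor",P,P.mean(0)); print("tri nest",tri(T,cx.mean(0),S,cs.mean(0)))
print("handle tri",tri(T,(405.1,156.9),S,(261.4,300.5)))
# rail end caps yaw: via top edges of bed
r=[d for d in bot.trace("top","slide_bed")][0]["mask"]
q=cv2.boxPoints(cv2.minAreaRect(np.argwhere(r)[:,::-1].astype(np.float32)));P=at_z(T,q,.034);print(P)
E
python3 - <<'E'
import cv2
im=cv2.imread("pics/w1.png")[130:230,240:350];cv2.imwrite("pics/w1c.png",cv2.resize(im,None,fx=5,fy=5,interpolation=2))
E
```

```text
2301 (270, 158, 48, 51)
(array([0.43787636, 0.10540763, 0.49755857]), np.float64(0.03658426430111376))
nest top inner [[ 0.63565027 -0.03776     0.039     ]
 [ 0.6377744  -0.08313741  0.039     ]
 [ 0.59150164 -0.08505564  0.039     ]
 [ 0.58940393 -0.03911023  0.039     ]] [ 0.61358256 -0.06126582  0.039     ]
nest scene floor [[ 0.59304865 -0.08413942  0.036     ]
 [ 0.59230565 -0.04142291  0.036     ]
 [ 0.63446999 -0.03902839  0.036     ]
 [ 0.63652463 -0.08223097  0.036     ]] [ 0.61408723 -0.06170542  0.036     ]
tri nest [ 0.61407601 -0.06158363  0.03551946]
handle tri [ 0.61852006 -0.14152913  0.09583723]
[[ 0.63744944  0.1799362   0.034     ]
 [ 0.65833299 -0.18987585  0.034     ]
 [ 0.58027637 -0.19358614  0.034     ]
 [ 0.55954356  0.17503884  0.034     ]]
```

View pics/w1c.png

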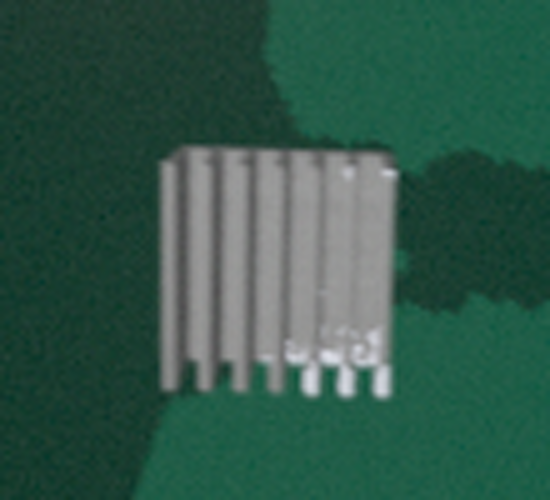

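Request:
{"name": "carry_out", "arguments": {
  "angular": [
    [0,0,-0.015],
    [0,0,0],
    [0,0,0],
    [0,0,0],
    [0,0,0],
    [0,0,0],
    [0,0,0]
  ],
  "xyz": [
    [0.16,0.85,0],
    [0,0,-1],
    [0,0,-1],
    [0,0,-1],
    [0,0,-1],
    [0,0,0],
    [0,0,0]
  ],
  "gripper": [0,0,0,0,0,0,0]
}}

```text
time_s: 4.9
tcp_pos: [0.4382, 0.1036, 0.2852]
orientation: [-0.0, 0.968, 0.25, -0.0]
force: [-0.9, 0.6, 0.5]
opening: 0.0853
```

Run:
```python
from h import *
s=bot.get_state();print(s["time_s"],s["tcp_pos"],s["orientation"],s["joints"],s["force"])
w=bot.snapshot("wrist");cv2.imwrite("pics/w2.png",w["img"][:,:,::-1])
print(proj(w,box(.4376,.106,.505,.04,.04,.0,.034)))
```

```text
4.9 [0.4381583  0.10356206 0.28517332] [-2.45910076e-04  9.68134330e-01  2.50431050e-01 -3.85409199e-04] [ 0.34543938  0.07816777 -0.69141886  2.04680968  0.05725438  1.03596021
 -1.43826508] [-0.87076861  0.55282228  0.47630666]
[[342.63630699 257.04754288]
 [343.8858331  200.28352956]
 [283.79960101 200.14502903]
 [285.04324025 256.91626257]
 [346.15778768 275.56516217]
 [347.76251226 211.50924693]
 [278.98622079 211.35106322]
 [280.62848085 275.41633825]]
```

View pics/w2.png

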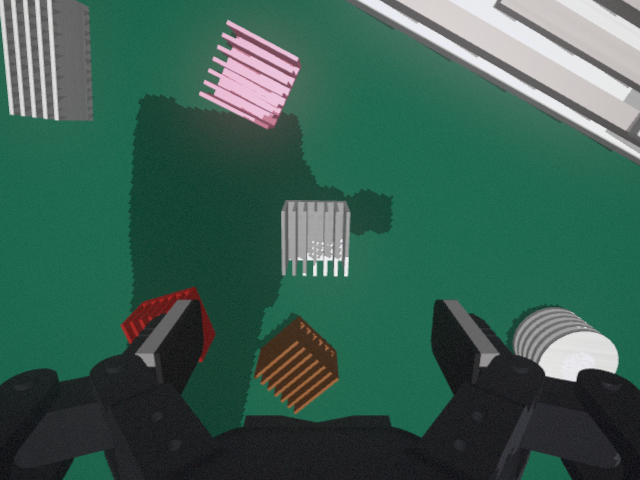

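Request:
{"name": "carry_out", "arguments": {
  "angular": [
    [0,0,0],
    [0,0,0],
    [0,0,0],
    [0,0,0],
    [0,0,0]
  ],
  "xyz": [
    [0,0.05,-1],
    [0,0,-1],
    [0,0,-0.8],
    [0,0,-0.45],
    [0,0,0]
  ],
  "gripper": [0,0,0,0,0]
}}

```text
time_s: 5.45
tcp_pos: [0.4381, 0.1052, 0.187]
orientation: [-0.0, 0.968, 0.251, -0.0]
force: [-0.2, 0.5, -0.0]
opening: 0.0855
```

Request:
{"name": "carry_out", "arguments": {
  "angular": [
    [0,0,0],
    [0,0,0],
    [0,0,0],
    [0,0,0],
    [0,0,0],
    [0,0,0],
    [0,0,0],
    [0,0,0]
  ],
  "xyz": [
    [0,0,0],
    [0,0,0],
    [0,0,0],
    [0,0,0],
    [0,0,0],
    [0,0,0],
    [0,0,0],
    [0,0,0]
  ],
  "gripper": [90,120,140,160,180,200,220,255]
}}

```text
time_s: 6.25
tcp_pos: [0.4386, 0.1055, 0.1884]
orientation: [0.0, 0.968, 0.251, 0.001]
force: [-2.0, -0.5, 8.3]
opening: 0.0392
```

Run:
```python
from h import *
s=bot.get_state();print(s["time_s"],s["tcp_pos"],s["orientation"],s["joints"],s["force"],s["opening"])
w=bot.snapshot("wrist");cv2.imwrite("pics/w3.png",w["img"][:,:,::-1])
```

```text
6.25 [0.43855737 0.10552869 0.18836729] [2.97957457e-04 9.68097143e-01 2.50573529e-01 8.59367674e-04] [ 0.28886929  0.24240996 -0.67153868  2.12853153  0.20474669  0.8307077
 -1.57139769] [-1.98913493 -0.5368256   8.25129288] 0.039225358687034244
```

View pics/w3.png

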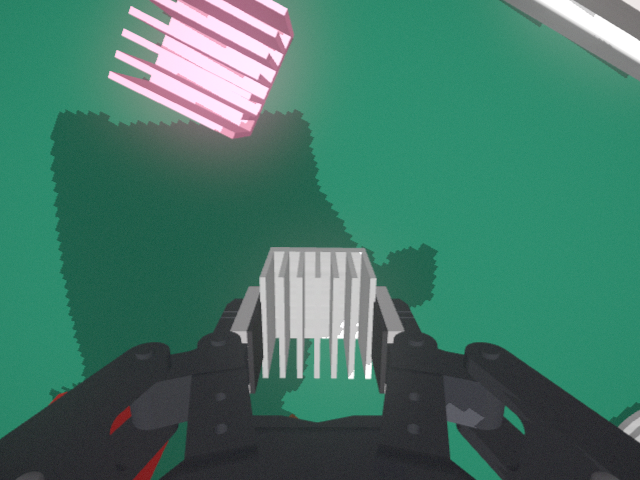

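Request:
{"name": "carry_out", "arguments": {
  "angular": [
    [0,0,0],
    [0,0,0],
    [0,0,0],
    [0,0,0],
    [0,0,0],
    [0,0,0]
  ],
  "xyz": [
    [0,0,0.5],
    [0,0,1],
    [0,0,1],
    [0,0,1],
    [0,0,0.5],
    [0,0,0]
  ],
  "gripper": [255,255,255,255,255,255]
}}

```text
time_s: 6.9
tcp_pos: [0.4387, 0.1057, 0.3097]
orientation: [0.001, 0.968, 0.251, 0.002]
force: [-0.3, 0.3, -1.2]
opening: 0.0393
```

Run:
```python
from h import *
s=bot.get_state();print(s["time_s"],s["tcp_pos"],s["orientation"],s["joints"],s["force"],s["opening"])
w=bot.snapshot("wrist");cv2.imwrite("pics/w4.png",w["img"][:,:,::-1])
```

```text
6.9 [0.43867765 0.10572184 0.30969387] [6.37837913e-04 9.68088225e-01 2.50598613e-01 2.26199727e-03] [ 0.36201114  0.04536556 -0.70301302  2.01937385  0.03507288  1.08345635
 -1.42098849] [-0.27106586  0.3465031  -1.17249215] 0.039295607083251895
```

View pics/w4.png

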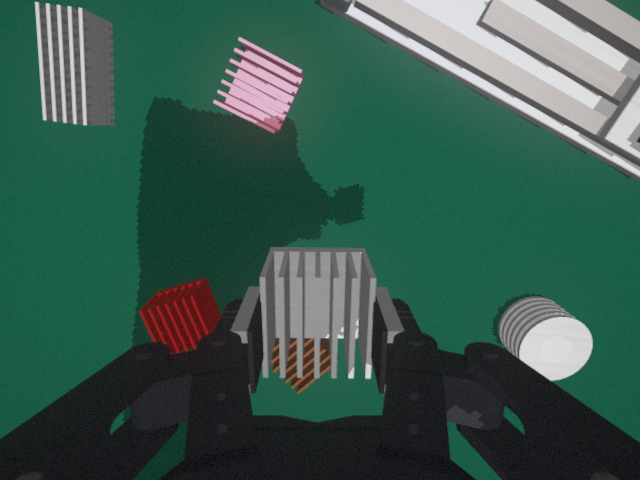

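Run:
```python
from h import *
w=bot.snapshot("wrist")
for dz in(.1884,.186,.182):
  x,y,z=bot.get_state()["tcp_pos"]
  print(proj(w,box(x,y,.507,.04,.04,z-dz,z-dz+.034)).round(1).tolist())
im=w["img"][230:400,240:400,::-1];cv2.imwrite("pics/w4c.png",cv2.resize(im,None,fx=3.5,fy=3.5,interpolation=2))
```

```text
[[360.1, 329.6], [363.0, 246.5], [270.0, 246.5], [272.9, 329.7], [369.9, 375.9], [374.4, 276.4], [258.7, 276.4], [263.1, 376.0]]
[[360.7, 332.3], [363.7, 248.2], [269.3, 248.2], [272.3, 332.4], [370.8, 380.0], [375.4, 279.0], [257.7, 279.1], [262.3, 380.0]]
[[361.7, 337.0], [364.8, 251.2], [268.2, 251.2], [271.3, 337.0], [372.3, 387.0], [377.2, 283.7], [256.0, 283.7], [260.8, 387.1]]
```

View pics/w4c.png

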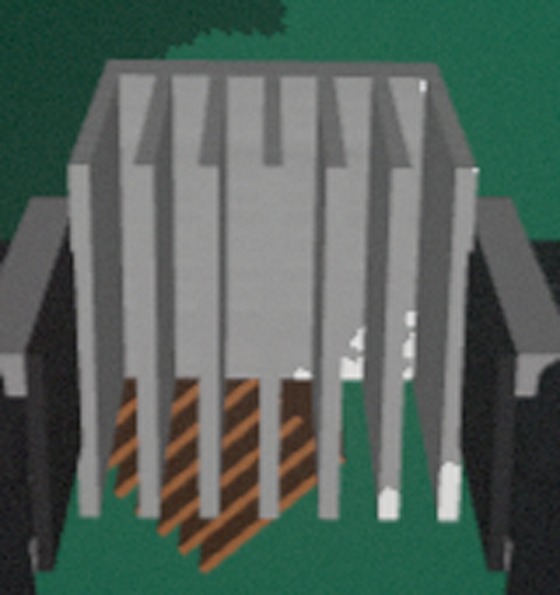

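Request:
{"name": "carry_out", "arguments": {
  "angular": [
    [0,0,0.14],
    [0,0,0.14],
    [0,0,0.14],
    [0,0,0.14],
    [0,0,0.14],
    [0,0,0.14],
    [0,0,0.14],
    [0,0,0.14]
  ],
  "xyz": [
    [0.73,-0.7,0],
    [0.73,-0.7,0],
    [0.73,-0.7,0],
    [0.73,-0.7,0],
    [0.73,-0.7,0],
    [0.73,-0.7,0],
    [0.73,-0.7,0],
    [0.73,-0.7,0]
  ],
  "gripper": [255,255,255,255,255,255,255,255]
}}

```text
time_s: 7.8
tcp_pos: [0.6136, -0.0635, 0.3052]
orientation: [-0.001, 0.685, 0.729, -0.001]
force: [1.1, -0.0, -0.9]
opening: 0.0389
```

Request:
{"name": "carry_out", "arguments": {
  "angular": [
    [0,0,0],
    [0,0,0]
  ],
  "xyz": [
    [0,0,0],
    [0,0,0]
  ],
  "gripper": [255,255]
}}

```text
time_s: 8.0
tcp_pos: [0.6129, -0.0628, 0.3052]
orientation: [-0.002, 0.688, 0.726, -0.0]
force: [-0.3, 1.7, -1.0]
opening: 0.0391
```

Run:
```python
from h import *
s=bot.get_state();print(s["time_s"],s["tcp_pos"],s["orientation"],s["joints"],s["force"],s["opening"])
print("yaw tool x",2*np.arctan2(s["orientation"][2],s["orientation"][1]))
w=bot.snapshot("wrist");cv2.imwrite("pics/w5.png",w["img"][:,:,::-1])
print("pred nest lip/inner",proj(w,box(.6141,-.0615,.055,.06,.06,.046,.046)[:4]).round(),proj(w,box(.6141,-.0615,.055,.045,.045,.041,.041)[:4]).round())
```

```text
8.0 [ 0.61290105 -0.06283807  0.30522478] [-1.57208212e-03  6.87816739e-01  7.25882525e-01 -4.71036790e-04] [ 0.5519221   0.41478208 -0.65998206  1.64271664  0.26868686  1.18005885
 -0.11702926] [-0.32739105  1.65053326 -0.96397583] 0.03913377385993375
yaw tool x 1.6246360532836432
pred nest lip/inner [[274. 286.]
 [368. 286.]
 [372. 193.]
 [271. 193.]] [[286. 272.]
 [356. 272.]
 [358. 204.]
 [284. 204.]]
```

View pics/w5.png

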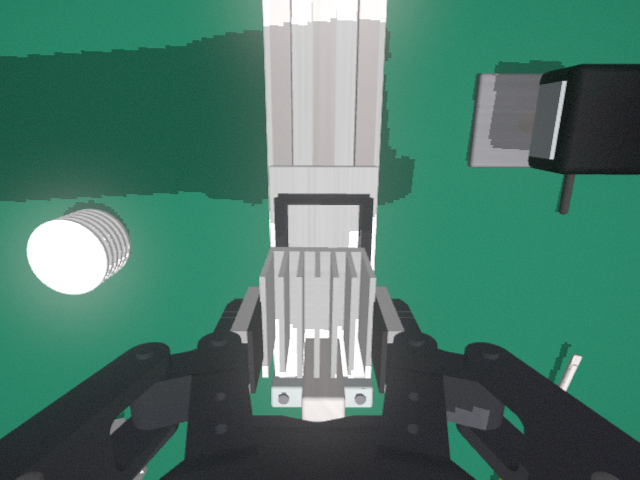

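Request:
{"name": "carry_out", "arguments": {
  "angular": [
    [0,0,0],
    [0,0,0],
    [0,0,0],
    [0,0,0]
  ],
  "xyz": [
    [0.09,0.04,-0.5],
    [0,0,-1],
    [0,0,-0.5],
    [0,0,0]
  ],
  "gripper": [255,255,255,255]
}}

```text
time_s: 8.45
tcp_pos: [0.6145, -0.0608, 0.2442]
orientation: [-0.002, 0.687, 0.727, -0.002]
force: [-0.1, 1.6, -0.1]
opening: 0.0389
```

Run:
```python
from h import *
s=bot.get_state();print(s["time_s"],s["tcp_pos"],s["orientation"],s["joints"],s["force"],s["opening"])
for n,a in(("wrist",(220,420,150,300)),("top",(310,440,90,190)),("scene",(200,360,230,350))):
    w=bot.snapshot(n);im=w["img"][a[2]:a[3],a[0]:a[1],::-1];cv2.imwrite(f"pics/d_{n}.png",cv2.resize(im,None,fx=4,fy=4,interpolation=2))
    if n=="wrist":print("pred nest lip",proj(w,box(.6156,-.0615,.055,.06,.06,.046,.046)[:4]).round())
```

```text
8.45 [ 0.61447107 -0.06083813  0.24420461] [-0.00202032  0.68677902  0.72686186 -0.00152816] [ 0.52769369  0.4798685  -0.63769951  1.69308177  0.31612466  1.07909262
 -0.15173912] [-0.11180515  1.58854474 -0.06657073] 0.038868931324779504
pred nest lip [[261. 340.]
 [384. 340.]
 [390. 221.]
 [256. 220.]]
```

View pics/d_wrist.png

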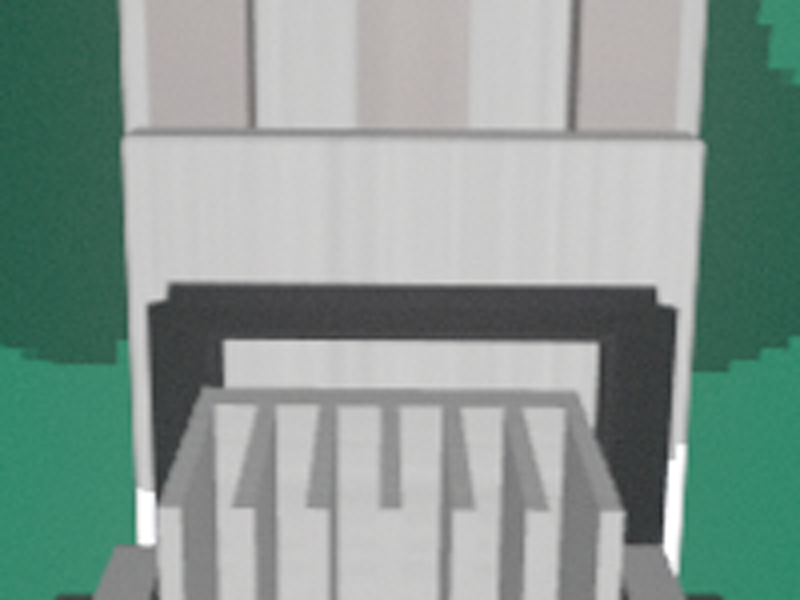

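View pics/d_scene.png

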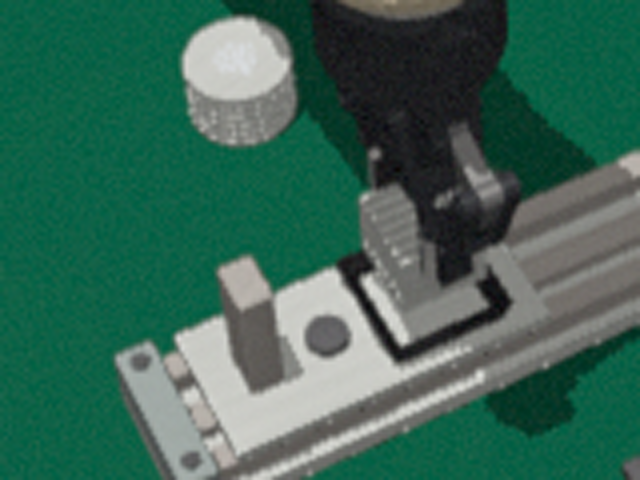

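Request:
{"name": "carry_out", "arguments": {
  "angular": [
    [0,0,0],
    [0,0,0],
    [0,0,0],
    [0,0,0]
  ],
  "xyz": [
    [0.06,-0.03,0],
    [0,0,-0.3],
    [0,0,-0.2],
    [0,0,0]
  ],
  "gripper": [255,255,255,255]
}}

```text
time_s: 9.0
tcp_pos: [0.6172, -0.0625, 0.2309]
orientation: [-0.001, 0.687, 0.727, -0.001]
force: [-0.2, 0.0, -1.2]
opening: 0.0389
```

Request:
{"name": "carry_out", "arguments": {
  "angular": [
    [0,0,0],
    [0,0,0],
    [0,0,0]
  ],
  "xyz": [
    [0,0,-0.12],
    [0,0,-0.08],
    [0,0,0]
  ],
  "gripper": [255,255,255]
}}

```text
time_s: 9.3
tcp_pos: [0.6175, -0.0623, 0.2258]
orientation: [-0.0, 0.687, 0.727, -0.0]
force: [-0.8, -0.3, -0.4]
opening: 0.0392
```

Run:
```python
from h import *
s=bot.get_state();print(s["time_s"],s["tcp_pos"],s["orientation"],s["force"],s["opening"])
for n,a in(("wrist",(220,420,150,300)),("scene",(200,360,230,350))):
    w=bot.snapshot(n);im=w["img"][a[2]:a[3],a[0]:a[1],::-1];cv2.imwrite(f"pics/e_{n}.png",cv2.resize(im,None,fx=4,fy=4,interpolation=2))
```

```text
9.3 [ 0.61752841 -0.06232664  0.22578137] [-2.68494775e-04  6.87052092e-01  7.26608087e-01 -1.98758503e-04] [-0.83114015 -0.27440762 -0.43790727] 0.039151850437275704
```

View pics/e_wrist.png

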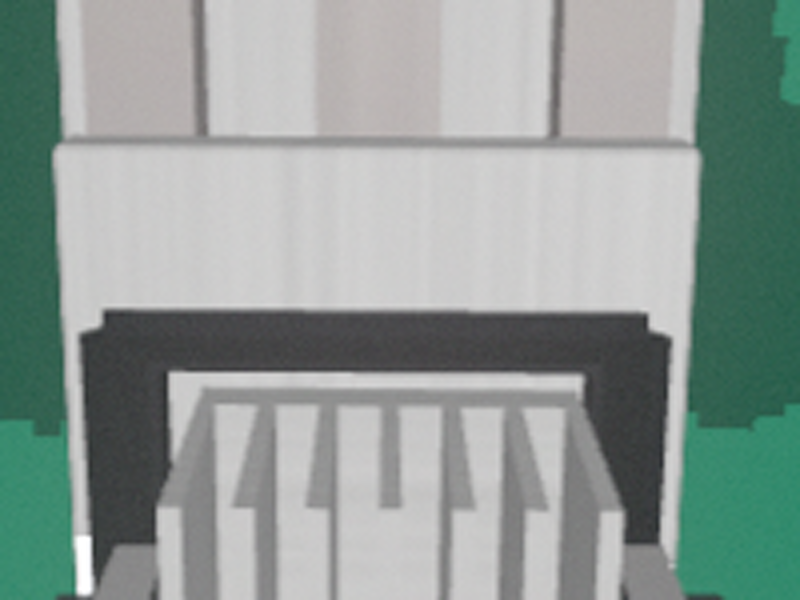

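View pics/e_scene.png

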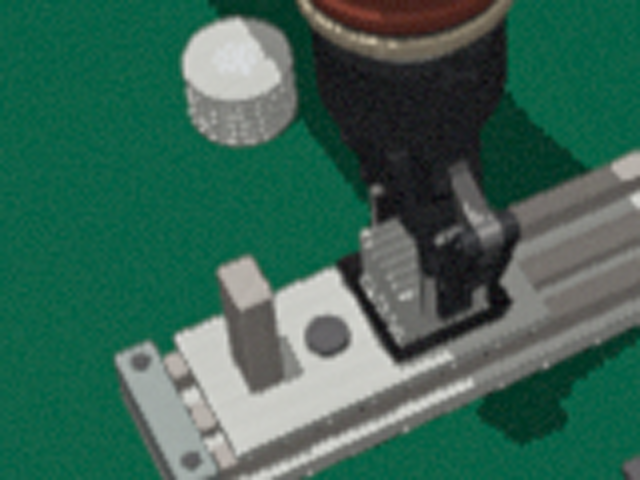

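Request:
{"name": "carry_out", "arguments": {
  "angular": [
    [0,0,0],
    [0,0,0],
    [0,0,0],
    [0,0,0]
  ],
  "xyz": [
    [-0.05,-0.02,0],
    [0,0,-0.08],
    [0,0,-0.06],
    [0,0,0]
  ],
  "gripper": [255,255,255,255]
}}

```text
time_s: 9.8
tcp_pos: [0.6162, -0.063, 0.2225]
orientation: [0.0, 0.687, 0.727, -0.0]
force: [-2.9, -0.7, 5.0]
opening: 0.0393
```

Run:
```python
from h import *
s=bot.get_state();print(s["time_s"],s["tcp_pos"],s["orientation"],s["force"],s["opening"])
for n,a in(("wrist",(220,420,150,300)),):
    w=bot.snapshot(n);im=w["img"][a[2]:a[3],a[0]:a[1],::-1];cv2.imwrite(f"pics/f_{n}.png",cv2.resize(im,None,fx=4,fy=4,interpolation=2))
```

```text
9.8 [ 0.61622421 -0.06297964  0.22249948] [ 1.87224344e-04  6.87099219e-01  7.26563565e-01 -1.23190111e-04] [-2.85607754 -0.71487459  5.04555792] 0.039340692259031876
```

View pics/f_wrist.png

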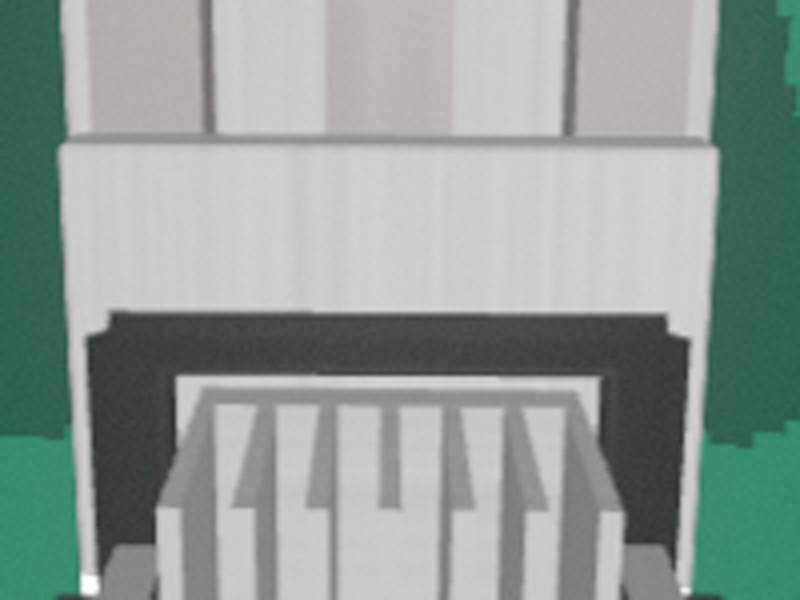

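Request:
{"name": "carry_out", "arguments": {
  "angular": [
    [0,0,0],
    [0,0,0],
    [0,0,0],
    [0,0,0],
    [0,0,0]
  ],
  "xyz": [
    [0,0,0],
    [0,0,0],
    [0,0,0],
    [0,0,0],
    [0,0,0]
  ],
  "gripper": [110,90,50,0,0]
}}

```text
time_s: 10.35
tcp_pos: [0.6162, -0.0629, 0.222]
orientation: [-0.0, 0.687, 0.727, -0.0]
force: [-0.3, -0.4, -0.1]
opening: 0.0855
```

Request:
{"name": "carry_out", "arguments": {
  "angular": [
    [0,0,0],
    [0,0,0],
    [0,0,0],
    [0,0,0],
    [0,0,0]
  ],
  "xyz": [
    [0,0,0.3],
    [0,0,1],
    [0,0,1],
    [0,0,0.8],
    [0,0,0]
  ],
  "gripper": [0,0,0,0,0]
}}

```text
time_s: 10.85
tcp_pos: [0.6173, -0.0625, 0.3196]
orientation: [0.003, 0.687, 0.727, 0.002]
force: [-0.3, 0.5, -0.3]
opening: 0.0853
```

Run:
```python
from h import *
s=bot.get_state();print(s["time_s"],s["tcp_pos"],s["orientation"],s["force"],s["opening"])
for n,a in(("wrist",(200,400,150,300)),("scene",(200,360,230,350))):
    w=bot.snapshot(n);im=w["img"][a[2]:a[3],a[0]:a[1],::-1];cv2.imwrite(f"pics/g_{n}.png",cv2.resize(im,None,fx=4,fy=4,interpolation=2))
    P=proj(w,np.r_[box(.616,-.0622,.055,.04,.04,.034,.068)]);print(n,((P-[a[0],a[2]])*4).round().tolist())
```

```text
10.85 [ 0.61729804 -0.06250193  0.31961035] [0.00255075 0.6870208  0.7266309  0.00185628] [-0.29141149  0.48464341 -0.29286055] 0.08530362944158917
wrist [[338.0, 431.0], [568.0, 431.0], [573.0, 205.0], [333.0, 204.0], [321.0, 505.0], [583.0, 505.0], [589.0, 250.0], [315.0, 250.0]]
scene [[364.0, 284.0], [405.0, 350.0], [487.0, 313.0], [444.0, 248.0], [360.0, 237.0], [402.0, 303.0], [485.0, 266.0], [442.0, 201.0]]
```

View pics/g_wrist.png

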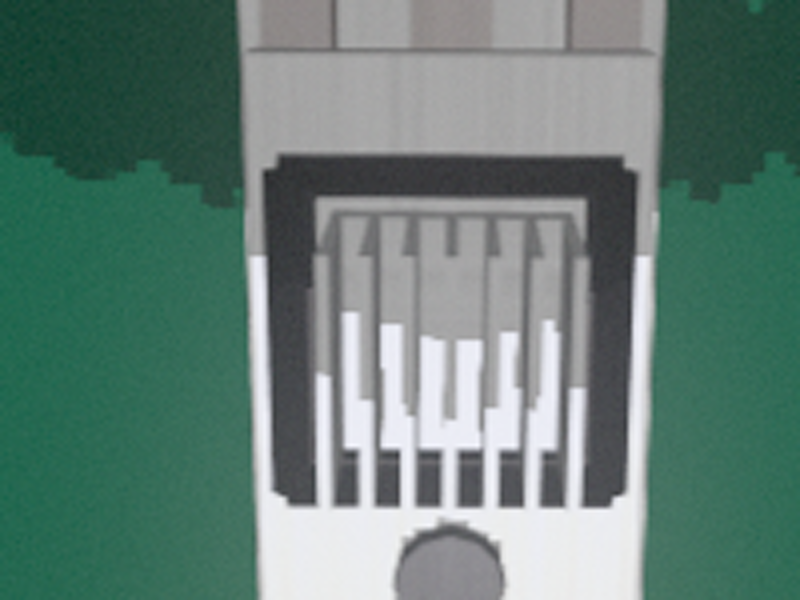

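View pics/g_scene.png

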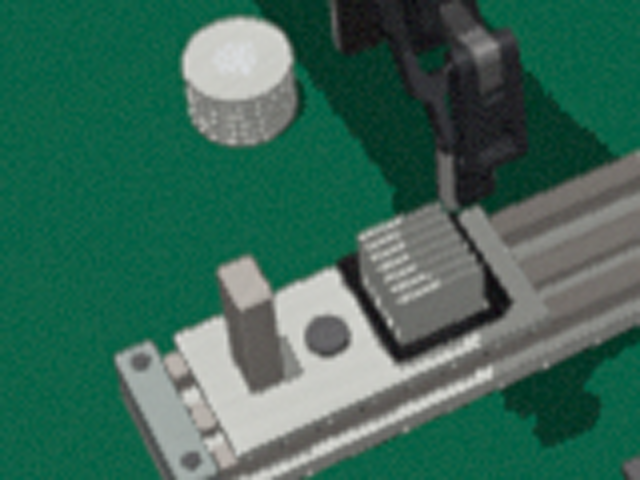

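Request:
{"name": "carry_out", "arguments": {
  "angular": [
    [0,0,0],
    [0,0,0],
    [0,0,0],
    [0,0,0]
  ],
  "xyz": [
    [0.05,-1,0],
    [0.05,-1,0],
    [0,-0.65,0],
    [0,0,0]
  ],
  "gripper": [0,0,0,0]
}}

```text
time_s: 11.35
tcp_pos: [0.6185, -0.1465, 0.3134]
orientation: [-0.001, 0.689, 0.725, -0.001]
force: [-0.4, -0.6, -0.7]
opening: 0.0855
```

Run:
```python
from h import *
s=bot.get_state();print(s["time_s"],s["tcp_pos"],s["orientation"],s["force"],s["opening"])
w=bot.snapshot("wrist");cv2.imwrite("pics/w6.png",w["img"][:,:,::-1])
print(proj(w,box(.6204,-.1421,.055,.024,.016,.034,.098)).round().tolist())
```

```text
11.35 [ 0.61847375 -0.14645205  0.31341689] [-5.63572762e-04  6.88887012e-01  7.24867468e-01 -1.23328057e-03] [-0.44120699 -0.57850534 -0.70201034] 0.08545048095256508
[[304.0, 239.0], [340.0, 239.0], [340.0, 215.0], [304.0, 215.0], [300.0, 275.0], [347.0, 274.0], [347.0, 245.0], [299.0, 245.0]]
```

View pics/w6.png

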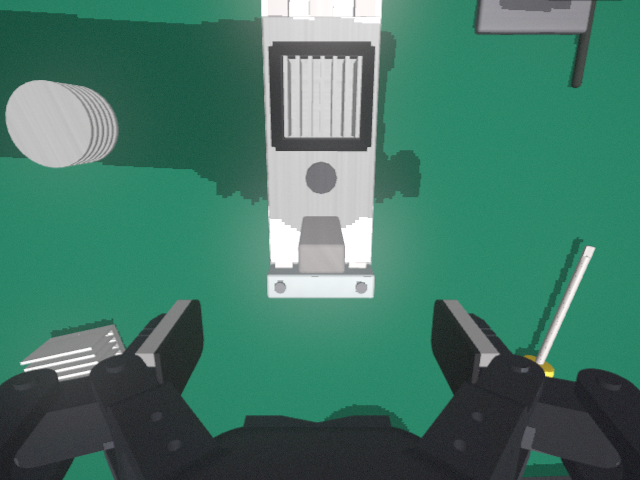

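Request:
{"name": "carry_out", "arguments": {
  "angular": [
    [0,0,0],
    [0,0,0],
    [0,0,0],
    [0,0,0],
    [0,0,0]
  ],
  "xyz": [
    [0.03,0.17,-0.5],
    [0,0,-1],
    [0,0,-0.8],
    [0,0,-0.35],
    [0,0,0]
  ],
  "gripper": [0,0,0,0,0],
  "squeeze": 60
}}

```text
time_s: 11.9
tcp_pos: [0.6194, -0.1358, 0.2333]
orientation: [-0.002, 0.686, 0.727, -0.001]
force: [-0.2, -0.1, 0.4]
opening: 0.0856
```

Run:
```python
from h import *
s=bot.get_state();print(s["time_s"],s["tcp_pos"],s["orientation"],s["force"],s["opening"])
w=bot.snapshot("wrist");cv2.imwrite("pics/w7.png",w["img"][:,:,::-1])
x,y,z=s["tcp_pos"]; print(proj(w,[[x,y,.098],[x,y,z-.1547]]))
```

```text
11.9 [ 0.61939509 -0.13578188  0.23329385] [-1.78322599e-03  6.86340492e-01  7.27277915e-01 -6.19186830e-04] [-0.22543185 -0.05151345  0.35067355] 0.08556209524447012
[[319.98813744 361.25860198]
 [319.76971724 329.41037506]]
```

View pics/w7.png

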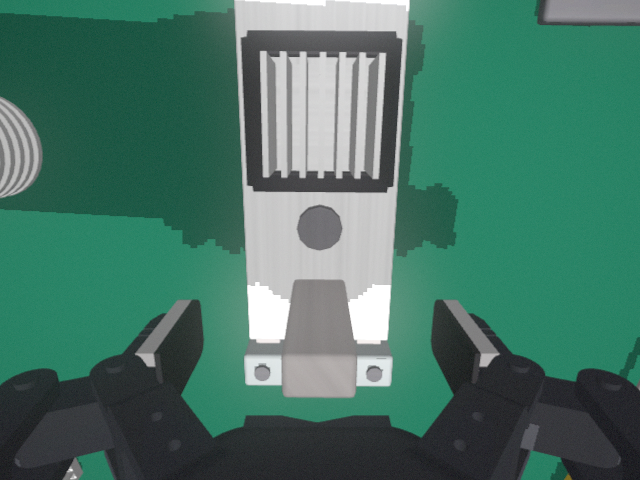

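Request:
{"name": "carry_out", "arguments": {
  "angular": [
    [0,0,0],
    [0,0,0],
    [0,0,0],
    [0,0,0],
    [0,0,0],
    [0,0,0],
    [0,0,0],
    [0,0,0]
  ],
  "xyz": [
    [0,-0.15,0],
    [0,0,0],
    [0,0,0],
    [0,0,0],
    [0,0,0],
    [0,0,0],
    [0,0,0],
    [0,0,0]
  ],
  "gripper": [0,0,100,150,180,200,230,255]
}}

```text
time_s: 12.75
tcp_pos: [0.62, -0.1418, 0.2357]
orientation: [-0.0, 0.687, 0.727, -0.0]
force: [-2.0, -0.3, 3.7]
opening: 0.0232
```

Request:
{"name": "carry_out", "arguments": {
  "angular": [
    [0,0,0],
    [0,0,0],
    [0,0,0]
  ],
  "xyz": [
    [0,0,0],
    [0,0,0],
    [0,0,0]
  ],
  "gripper": [255,255,255]
}}

```text
time_s: 13.05
tcp_pos: [0.62, -0.1418, 0.2357]
orientation: [-0.0, 0.687, 0.727, -0.0]
force: [-3.5, 0.9, 5.6]
opening: 0.0234
```

Run:
```python
from h import *
s=bot.get_state();print(s["time_s"],s["tcp_pos"],s["orientation"],s["force"],s["torque"],s["opening"])
w=bot.snapshot("wrist");cv2.imwrite("pics/w8.png",w["img"][:,:,::-1])
```

```text
13.05 [ 0.62001701 -0.14181048  0.23574619] [-4.11891383e-05  6.87073799e-01  7.26587627e-01 -1.17159788e-04] [-3.54038811  0.85335634  5.61723327] [ 0.11754956  0.66569387 -0.05913314] 0.023433607012235368
```

View pics/w8.png

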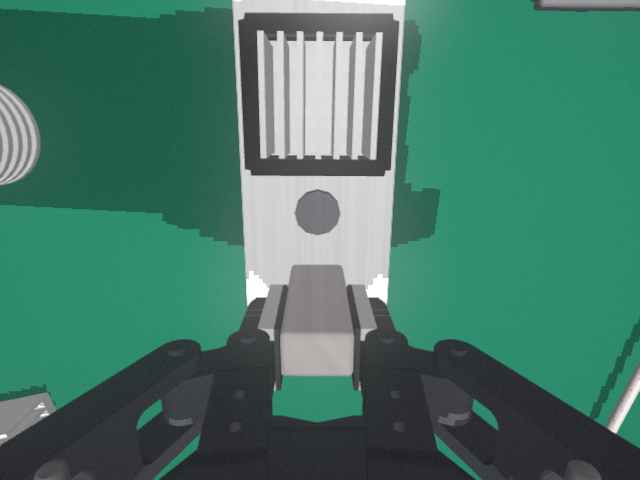

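Request:
{"name": "carry_out", "arguments": {
  "angular": [
    [0,0,0],
    [0,0,0],
    [0,0,0],
    [0,0,0],
    [0,0,0],
    [0,0,0]
  ],
  "xyz": [
    [-0.005,0.1,0],
    [-0.015,0.25,0],
    [-0.015,0.3,0],
    [-0.015,0.25,0],
    [-0.005,0.1,0],
    [0,0,0]
  ],
  "gripper": [255,255,255,255,255,255]
}}

```text
time_s: 13.7
tcp_pos: [0.6185, -0.1109, 0.2358]
orientation: [-0.0, 0.687, 0.727, 0.0]
force: [-2.8, -0.6, 5.9]
opening: 0.0231
```

Request:
{"name": "carry_out", "arguments": {
  "angular": [
    [0,0,0],
    [0,0,0]
  ],
  "xyz": [
    [-0.005,0.1,0],
    [-0.005,0.1,0]
  ],
  "gripper": [255,255]
}}

```text
time_s: 13.9
tcp_pos: [0.6182, -0.106, 0.2357]
orientation: [0.0, 0.687, 0.726, -0.0]
force: [-2.1, -3.1, 5.7]
opening: 0.0232
```

Run:
```python
from h import *
s=bot.get_state();print(s["time_s"],s["tcp_pos"],s["orientation"],s["force"],s["torque"],s["opening"])
w=bot.snapshot("wrist");cv2.imwrite("pics/w9.png",w["img"][:,:,::-1])
```

```text
13.9 [ 0.61815966 -0.10604048  0.23574588] [ 2.19617987e-04  6.87174514e-01  7.26492338e-01 -1.50247281e-04] [-2.11076148 -3.12308076  5.66715395] [-0.57567176  0.54555675 -0.09768302] 0.023224745071430884
```

View pics/w9.png

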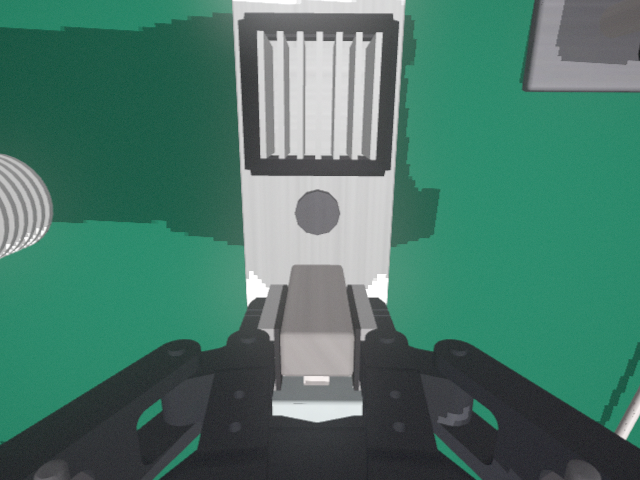

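Request:
{"name": "carry_out", "arguments": {
  "angular": [
    [0,0,0],
    [0,0,0]
  ],
  "xyz": [
    [-0.003,0.05,0],
    [-0.003,0.05,0]
  ],
  "gripper": [255,255]
}}

```text
time_s: 14.15
tcp_pos: [0.618, -0.103, 0.2357]
orientation: [0.0, 0.687, 0.727, -0.0]
force: [-2.3, -2.7, 5.5]
opening: 0.0236
```

Request:
{"name": "carry_out", "arguments": {
  "angular": [
    [0,0,0],
    [0,0,0]
  ],
  "xyz": [
    [-0.003,0.05,0],
    [-0.003,0.05,0]
  ],
  "gripper": [255,255]
}}

```text
time_s: 14.35
tcp_pos: [0.6178, -0.0999, 0.2357]
orientation: [0.0, 0.687, 0.727, -0.0]
force: [-2.2, -3.4, 4.9]
opening: 0.023
```

Request:
{"name": "carry_out", "arguments": {
  "angular": [
    [0,0,0],
    [0,0,0]
  ],
  "xyz": [
    [-0.003,0.05,0],
    [-0.003,0.05,0]
  ],
  "gripper": [255,255]
}}

```text
time_s: 14.55
tcp_pos: [0.6177, -0.0969, 0.2357]
orientation: [0.0, 0.687, 0.727, -0.0]
force: [-1.5, -2.5, 5.7]
opening: 0.0232
```

Request:
{"name": "carry_out", "arguments": {
  "angular": [
    [0,0,0],
    [0,0,0]
  ],
  "xyz": [
    [-0.003,0.05,0],
    [-0.003,0.05,0]
  ],
  "gripper": [255,255]
}}

```text
time_s: 14.75
tcp_pos: [0.6175, -0.0939, 0.2357]
orientation: [0.0, 0.687, 0.727, -0.0]
force: [-2.2, -2.9, 5.4]
opening: 0.0233
```

Request:
{"name": "carry_out", "arguments": {
  "angular": [
    [0,0,0],
    [0,0,0]
  ],
  "xyz": [
    [-0.003,0.05,0],
    [-0.003,0.05,0]
  ],
  "gripper": [255,255]
}}

```text
time_s: 14.95
tcp_pos: [0.6174, -0.0909, 0.2357]
orientation: [0.0, 0.687, 0.727, 0.0]
force: [-1.1, -3.1, 5.5]
opening: 0.0234
```

Request:
{"name": "carry_out", "arguments": {
  "angular": [
    [0,0,0],
    [0,0,0]
  ],
  "xyz": [
    [-0.003,0.05,0],
    [-0.003,0.05,0]
  ],
  "gripper": [255,255]
}}

```text
time_s: 15.15
tcp_pos: [0.6172, -0.0879, 0.2357]
orientation: [0.0, 0.687, 0.727, 0.0]
force: [-1.1, -2.1, 5.3]
opening: 0.0232
```

Request:
{"name": "carry_out", "arguments": {
  "angular": [
    [0,0,0],
    [0,0,0]
  ],
  "xyz": [
    [-0.003,0.05,0],
    [-0.003,0.05,0]
  ],
  "gripper": [255,255]
}}

```text
time_s: 15.35
tcp_pos: [0.6171, -0.0849, 0.2357]
orientation: [0.0, 0.687, 0.727, 0.0]
force: [-1.7, -3.0, 4.8]
opening: 0.0231
```

Request:
{"name": "carry_out", "arguments": {
  "angular": [
    [0,0,0],
    [0,0,0]
  ],
  "xyz": [
    [-0.003,0.05,0],
    [-0.003,0.05,0]
  ],
  "gripper": [255,255]
}}

```text
time_s: 15.55
tcp_pos: [0.6169, -0.0819, 0.2357]
orientation: [0.0, 0.687, 0.727, 0.0]
force: [-0.8, -2.8, 5.2]
opening: 0.0235
```

Request:
{"name": "carry_out", "arguments": {
  "angular": [
    [0,0,0],
    [0,0,0]
  ],
  "xyz": [
    [-0.003,0.05,0],
    [-0.003,0.05,0]
  ],
  "gripper": [255,255]
}}

```text
time_s: 15.75
tcp_pos: [0.6167, -0.0788, 0.2357]
orientation: [0.0, 0.687, 0.727, 0.0]
force: [-0.3, -1.8, 5.1]
opening: 0.0231
```

Request:
{"name": "carry_out", "arguments": {
  "angular": [
    [0,0,0],
    [0,0,0]
  ],
  "xyz": [
    [-0.003,0.05,0],
    [-0.003,0.05,0]
  ],
  "gripper": [255,255]
}}

```text
time_s: 15.95
tcp_pos: [0.6166, -0.0756, 0.2357]
orientation: [0.0, 0.687, 0.727, 0.0]
force: [-0.4, -1.2, 4.8]
opening: 0.0233
```

Request:
{"name": "carry_out", "arguments": {
  "angular": [
    [0,0,0],
    [0,0,0]
  ],
  "xyz": [
    [-0.003,0.05,0],
    [-0.003,0.05,0]
  ],
  "gripper": [255,255]
}}

```text
time_s: 16.15
tcp_pos: [0.6164, -0.0716, 0.2357]
orientation: [-0.0, 0.687, 0.727, 0.001]
force: [-0.8, 2.9, 4.1]
opening: 0.0231
```

Request:
{"name": "carry_out", "arguments": {
  "angular": [
    [0,0,0],
    [0,0,0]
  ],
  "xyz": [
    [-0.003,0.05,0],
    [-0.003,0.05,0]
  ],
  "gripper": [255,255]
}}

```text
time_s: 16.35
tcp_pos: [0.6162, -0.0697, 0.2357]
orientation: [0.0, 0.687, 0.727, 0.0]
force: [0.5, -4.8, 5.4]
opening: 0.0233
```

The y force changed from about −2.7 N (drag) to +2.9 N at y=−0.0716, then −4.8 N at y=−0.0697. So the ball dropped in at about y=−0.0705. I'll back off slightly and check.

Request:
{"name": "carry_out", "arguments": {
  "angular": [
    [0,0,0],
    [0,0,0],
    [0,0,0],
    [0,0,0],
    [0,0,0]
  ],
  "xyz": [
    [0.001,-0.03,0],
    [0,0,0],
    [0,0,0],
    [0,0,0],
    [0,0,0]
  ],
  "gripper": [255,255,255,255,255]
}}

```text
time_s: 16.85
tcp_pos: [0.6162, -0.0701, 0.2357]
orientation: [-0.0, 0.687, 0.727, 0.001]
force: [0.2, 1.5, 6.1]
opening: 0.0234
```

Run:
```python
from h import *
for i in range(3):
    w=bot.snapshot("wrist"); s=bot.get_state();print(s["time_s"],s["tcp_pos"],s["force"],s["opening"],s["qvel"].round(3))
cv2.imwrite("pics/w10.png",w["img"][:,:,::-1])
w=bot.snapshot("scene");cv2.imwrite("pics/s10.png",w["img"][:,:,::-1])
```

```text
16.9 [ 0.6162537  -0.07011566  0.23570752] [0.87035798 0.94199013 5.26765103] 0.023730741744784758 [ 0.001  0.001  0.001  0.     0.    -0.    -0.001]
16.95 [ 0.61624177 -0.07009916  0.23573265] [-0.09640324  1.31835652  4.58604605] 0.023456169894887014 [ 0.     0.     0.001  0.003 -0.001  0.001  0.001]
17.0 [ 0.61624038 -0.07011003  0.23570634] [0.259805   1.57893334 4.53674859] 0.023100899815142493 [ 0.     0.001  0.    -0.     0.001  0.002  0.001]
```

View pics/w10.png

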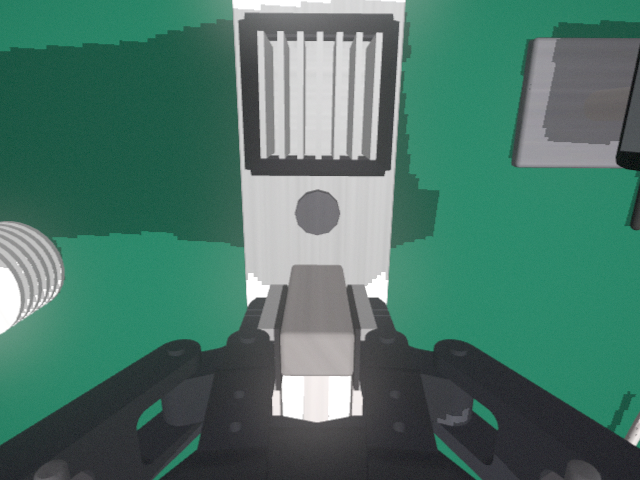

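View pics/s10.png

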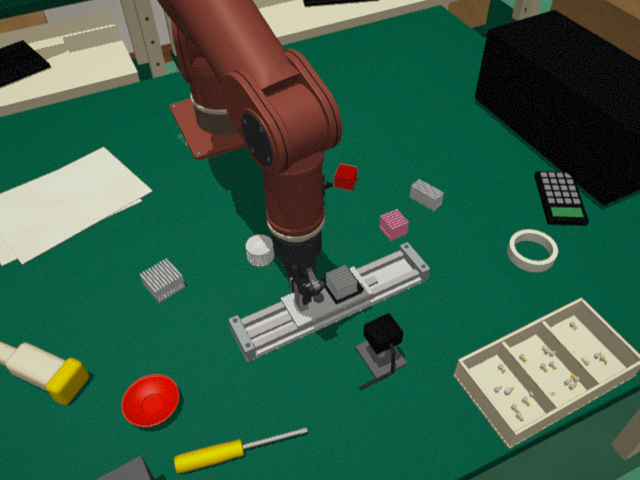

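Run:
```python
from plant import bot
print(bot.hand_in()); s=bot.get_state(); print(s["time_s"],s["tcp_pos"],s["force"],s["opening"])
```

```text
the job is handed in; nothing more can be done
None
the job is handed in; nothing more can be done
```

I set the plain 40 mm square heat sink (top view 266,266) in the nest and let it go. I then slid the stage about 72 mm by its handle into the notch and handed the job in at about 17 s, still gripping. The hand-in gave no verdict.

**Sink in the nest:**
- At set-down the contact force was 5 N, with the tool 34 mm higher than when it took the sink off the table. That matches the nest floor height.
- After release, the wrist and scene pictures showed it flat, about centred and inside the lips. It looked unchanged after the slide.

**Ball in the notch:**
- The force along the rail was about −2.7 N of drag. It jumped to +2.9 N at y = −0.0716 m, then went to −4.8 N at y = −0.0697 m.
- I backed off to y = −0.0701 m. There the remaining force was about +1.5 N, within the drag, which puts the stage near the middle of the notch.
- The arm was at rest, with the fingers closed on the handle at a 23.1–23.7 mm opening and a 60 N grip setting.

**Other sinks:** in the last scene picture the large, oblong and round sinks stood where they started.

**What disagreed or is unconfirmed:**
- The top and scene cameras differed by about 2.5 mm on where the sink stood. The wrist camera put the nest about 1.5 mm from the two-view measurement, and I used the wrist values.
- The ball's depth was never measured directly; I inferred it from the forces.

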